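# Fetch the slicker brush from behind the bottle, dish and ball on the top tier

### The job

Grooming time: the orange slicker brush lies at the back of the top blue tier, and the glass drip bottle, the treat dish and the willow ball stand in front of it. First set those three over on the grey drip mat, bottle and dish upright; then take out the brush and lay it flat and lengthwise in the yellow tray, and only then put bottle, dish and ball back on the top tier, each where it stood at the start (to within about a centimetre). Do not knock over the bottle or the dish, and leave the pellet jar and the steel comb where they are.

Things in the scene. Friction and masses are not known exactly. Their poses are not given: they have to be found in the camera images.
- tiers: three stacked pastel blue plastic tiers, fixed, 176 (x) x 300 (y) mm, left or right of the mat; origin at the centre of the underside, z up, +x to the back, y along the long side. The top tier's floor is 128 mm above the origin; at its edges a lip 4 mm thick rises 12 mm above that floor. The lower tiers hold other stock, not needed
- bottle: glass drip bottle on the top tier, in the front row, upright: clear body diameter 54 mm and 88 mm high, shoulder up to the red cap, diameter 34 mm, from 108 to 130 mm above the underside; a short steel tube (diameter 8 mm) rises from the cap to 154 mm. Origin at the centre of its underside, z up. 130 to 220 g
- dish: cream ceramic treat dish with a brown band, in the front row: straight-sided, diameter 62 mm, 34 mm high, wall 5 mm, hollow. Origin at the centre of its underside, z up. 120 to 200 g
- ball_center (a point): centre of the brown willow chew ball: 59 mm wide, 52 mm high, top and underside flattened (26 mm flats) so that it stands without rolling, centre 26 mm above what it stands on; 40 to 65 g. Bottle, dish and ball stand in a row along the tiers' y, about 92 mm apart, in any order, 38 mm to the robot's side (-x) of the tiers' middle
- brush: orange slicker brush lying pins down close behind the row, along the tiers' y: 160 mm long (its x axis). Handle 26 mm wide, from x = -80 to +20 mm; head 46 mm wide, from x = +20 to +80 mm; both 24 mm high. Origin at the middle of its length, on the underside, z up; it balances about there: grip the handle across. 70 to 120 g
- mat: grey ribbed drip mat, fixed, 140 (x) x 264 (y) mm, 4 mm thick, beside the tiers; origin at the centre of its underside, z up, y along its length
- tray: yellow grooming tray, open on top, fixed, on the robot's side of the mat: outside 96 (x) x 196 (y) mm, walls 5 mm thick and 22 mm high, floor 5 mm thick; origin at the centre of its underside, z up, y along its length. The brush lies in it along y, either way round
- jar: amber pellet jar with a wooden lid, loose, diameter 68 mm, 105 mm high, in the gap between tiers and mat, far side; origin at the centre of its underside. Leave it alone
- comb: steel comb lying flat, loose, 120 x 29 x 6 mm, in the gap between tiers and mat, near side; origin near its middle on the underside, x along it. Leave it alone
Mind the look-alikes: they are no part of the job. What is meant by the brush is not black, and is the smaller of those in its own colour.

How it is judged:
By the outcome, as a careful person would: the job done as asked, in the order asked, and still so for the second after the job is handed in, with the robot touching nothing.
It also fails if it takes over 144 s, if anything falls off the work surface, if the arm or the gripper's body presses on something with over 40 N, if the wrist force passes 120 N, or if a joint passes its speed limit or range.

### The arm

A 6-joint arm with a two-finger parallel gripper is mounted at the origin on the work surface. World frame = base frame: x ahead of the robot, y to its left, z up, the work surface at z = 0. Lengths are in m, angles in rad, forces in N, time in s.
With the tool pointing down it reaches from about 0.375 to 0.75 m from the base axis. Payload 9 kg.
Tool frame: the origin (TCP) lies midway between the tips of the shut fingers; the grasp point (between the pads) lies r.hold_point_z behind it (r.hold_point_z is the distance from the TCP to the grasp point, in m); z points along the fingers, y is the line along which they close (so a half turn about z gives the same grasp; the last joint's range is limited). The gripper opens to 85 mm and grips with 20 to 120 N. Pads are 22 mm wide; open, the fingers measure 114 mm over their backs; the gripper's body (76 mm by 85 mm) begins 54 mm behind the grasp point. The pads swing forward as they close: fully open they stand 13 mm farther back than shut.
Start: joints at [0.899, 0.104, 0.097, 1.564, 0, 1.353], TCP at [0.263, 0.539, 0.231] pointing down, gripper open.
Joint ranges: [-2.99, 2.99], [-0.84, 1.86], [-1.1, 1.16], [-1.84, 2.11], [-1.51, 1.56], [-3.14, 3.14]. Speed limits (rad/s): [2.22, 2.22, 2.57, 3.14, 3.14, 3.14].

### API

Orientations are given as a 3x3 rotation matrix whose columns are the frame's x, y, z axes.
In Python, from cell import r gives the robot as it stands.
- The arm moves only by the shell command python3 -m pendant 'ROWS'. ROWS is JSON, one flat list of numbers, 7 for each row, row after row: the shift along the world's x, y, z in mm, then the turn, a rotation vector about the world's x, y, z in degrees, then the opening, from 0 (shut) to 1 (fully open). A call has 1 to 20 rows; each row shifts and turns the commanded pose from where the row before left it; what a row does not reach is not made up. A row lasts 1/8 s, in which the tool goes at most 62.5 mm and 10.7 degrees, less where a joint would pass 70% of its speed; a pose out of reach is approached as far as the arm can. A call is refused whole if a number of a shift passes 62.5 or a number of a turn 10.7, either way. A call with a gripper value outside its range is refused whole. The fingers move at their own pace and stop on an object; the grip force is fixed at half the most. Time passes only in rows, so rows that do not move let the fingers close. It gives the time, the measured TCP pose, the force, the opening and the grip force at its end, in the units of the state.
- r.state(): the state, without advancing time (a new reading comes with each control period).
- r.snapshot(name): name is "side" or "top" or "wrist"; returns a dict with "color" (384x512x3 uint8, red, green, blue), "fx", "fy", "cx", "cy" (pixels), "world_from_camera" (4x4, takes a point from camera to world coordinates); the wrist camera has in their place "tool_from_camera" (4x4, takes a point from camera to tool coordinates, whose origin is the TCP and whose axes are the flange's). Camera axes: x right, y down, z forward; pixel columns grow to the right and rows downward; lengths in m; the calibration is good to about 2 mm. A picture is of the moment at which its call begins: read the wrist's pose just before it. There is no depth.
- r.finish_job(): hands the job in; it is judged then, once.
The state is a dict: "t": time; "qpos": joint angles; "qd": joint speeds; "tau": joint torques, N m; "eef_pos": TCP position; "orientation": TCP orientation; "wrist_force": force on the tool from outside, world axes, zero at the start; "wrist_torque": the same for the moment, N m; "finger_gap": finger opening in m; "finger_force": force on a finger pad.
Only numpy, scipy, OpenCV 4.12 (cv2) and the standard library are available. Lean on these libraries where they do the work, as an engineer would, in place of code of your own. Each camera call takes 0.05 s, during which the arm holds its last target. There are 200 camera calls.

## Working session

There is one attempt and no reset: what is moved stays moved. The work goes in short steps, Python scripts to look and compute and a shell command to move; the robot and the scene stay as the last step left them, time stands still between calls to the robot, and variables do not carry over. Pictures are saved under pics/ and viewed, at most 17 in all, crops included, and the job is handed in when it is done.

```bash
ls; mkdir -p pics; python3 - <<'E'
from cell import r
import cv2, numpy as np
s=r.state(); print(s['t'],s['eef_pos'],np.round(s['orientation'],3),s['finger_gap'],r.hold_point_z)
for n in ['top','side']:
    p=r.snapshot(n); cv2.imwrite(f'pics/{n}0.png',p['color'][:,:,::-1]); np.savez(f'pics/{n}0.npz',**p)
    print(n,p['fx'],p['fy'],p['cx'],p['cy'],np.round(p['world_from_camera'],3).tolist())
E
```

```text
pics
0.0 [0.26282345 0.5390228  0.23052184] [[-0.899  0.438 -0.001]
 [ 0.438  0.899 -0.001]
 [ 0.    -0.001 -1.   ]] 0.0854099521896201 0.0187
top 375.04222499073416 375.04222499073416 255.50196741238054 196.52352630945555 [[0.026, -0.987, 0.157, 0.274], [-1.0, -0.028, -0.012, -0.087], [0.017, -0.156, -0.988, 1.275], [0.0, 0.0, 0.0, 1.0]]
side 387.2314081063698 387.2314081063698 257.5840459779747 185.269772129056 [[0.049, 0.609, -0.792, 1.383], [0.999, -0.039, 0.032, -0.146], [-0.011, -0.792, -0.61, 0.842], [0.0, 0.0, 0.0, 1.0]]
```

View pics/top0.png

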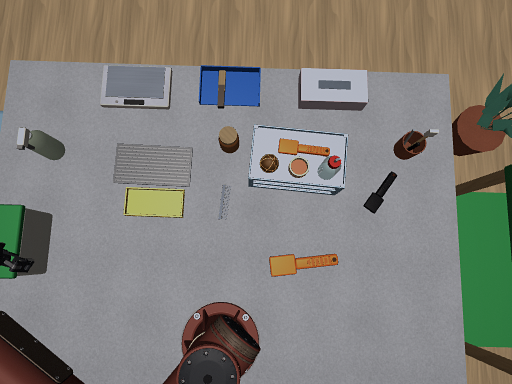

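View pics/side0.png

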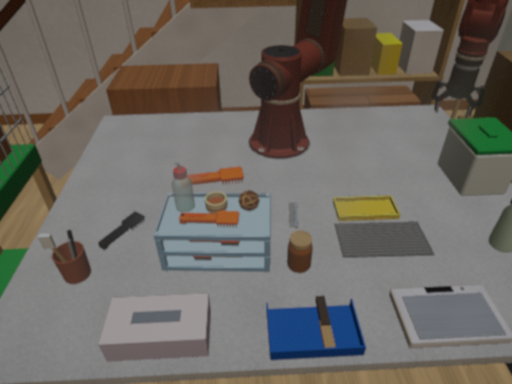

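The top view shows the tiers at about (298,158), with ball (269,162), dish (299,168), bottle cap (335,162) and the brush at (303,148) behind them. The mat is at (153,165) and the tray at (155,203). The larger orange brush (303,264) and the black brush are look-alikes.

```bash
cat > h.py <<'E'
import numpy as np, cv2
def load(n): return dict(np.load(f'pics/{n}.npz'))
def cast(p,uv,z,T=None):
    T=p['world_from_camera'] if T is None else T
    uv=np.atleast_2d(uv).astype(float)
    d=np.c_[(uv[:,0]-p['cx'])/p['fx'],(uv[:,1]-p['cy'])/p['fy'],np.ones(len(uv))]@T[:3,:3].T
    o=T[:3,3]; return o+d*((z-o[2])/d[:,2])[:,None]
def blobs(img,lo,hi,amin=15,roi=None):
    h=cv2.cvtColor(img,cv2.COLOR_RGB2HSV); m=cv2.inRange(h,np.array(lo),np.array(hi))
    if roi: k=np.zeros_like(m); k[roi[1]:roi[3],roi[0]:roi[2]]=255; m&=k
    c,_=cv2.findContours(m,cv2.RETR_EXTERNAL,cv2.CHAIN_APPROX_NONE)
    return [x[:,0,:] for x in sorted(c,key=cv2.contourArea,reverse=True) if cv2.contourArea(x)>=amin]
def rect(pts):  # min area rect of world xy, mm: centre,size(long,short),yaw of long axis deg
    (c,s,_)=rr=cv2.minAreaRect((pts[:,:2]*1000).astype(np.float32)); b=cv2.boxPoints(rr)
    e=[b[1]-b[0],b[2]-b[1]]; l=max(e,key=np.linalg.norm)
    return np.round(c,1),np.round(sorted(s)[::-1],1),round(np.degrees(np.arctan2(l[1],l[0]))%180,1)
E
python3 - <<'E'
from h import *
p=load('top0'); im=p['color']
for n,lo,hi,z,roi in [('tray',(22,100,100),(35,255,255),.022,(100,170,200,230)),
 ('brush',(8,180,150),(18,255,255),.152,(250,130,345,160)),('bigbrush',(8,180,150),(18,255,255),.024,(250,240,345,290)),
 ('cap',(170,120,80),(180,255,255),.258,(310,140,350,190)),('cap0',(0,150,80),(5,255,255),.258,(310,140,350,190)),
 ('mat',(0,0,100),(180,25,175),.004,(110,140,196,188)),
 ('tiers',(90,12,120),(115,255,255),.140,(245,120,352,200)),
 ('jar',(5,80,40),(22,255,255),.105,(215,120,242,160)),
 ('ball',(5,90,30),(18,255,200),.154,(255,150,283,178)),('dish',(5,60,60),(25,255,255),.162,(287,157,312,182))]:
    for b in blobs(im,lo,hi,15,roi)[:2]: print(n,b.min(0),b.max(0),rect(cast(p,b,z)))
c=im[120:220,105:365]; cv2.imwrite('pics/crop.png',cv2.resize(c,None,fx=3,fy=3,interpolation=cv2.INTER_CUBIC)[:,:,::-1])
E
```

```text
tray [126 188] [183 216] (array([445.8, 235.3]), array([185.7,  95. ]), np.float32(89.7))
brush [288 140] [329 154] (array([ 608.8, -259.6]), array([130.9,  30.3]), np.float32(78.4))
bigbrush [270 254] [337 275] (array([ 258. , -267.2]), array([224.1,  62.5]), np.float32(98.4))
cap0 [329 156] [340 167] (array([ 542.4, -318.3]), array([31.5, 30.6]), np.float32(28.3))
mat [110 140] [195 187] (array([582.1, 257.7]), array([299.4, 167.5]), np.float32(91.8))
tiers [248 124] [348 194] (array([ 575.4, -231.2]), array([301.2, 202.6]), np.float32(85.8))
jar [219 127] [238 152] (array([644.3,  -9.9]), array([83.9, 61.4]), np.float32(2.4))
ball [260 154] [277 172] (array([ 557.5, -138.6]), array([56.9, 52.3]), np.float32(1.4))
dish [291 158] [306 177] (array([ 544.2, -230. ]), array([59.6, 45.9]), np.float32(0.6))
```

View pics/crop.png

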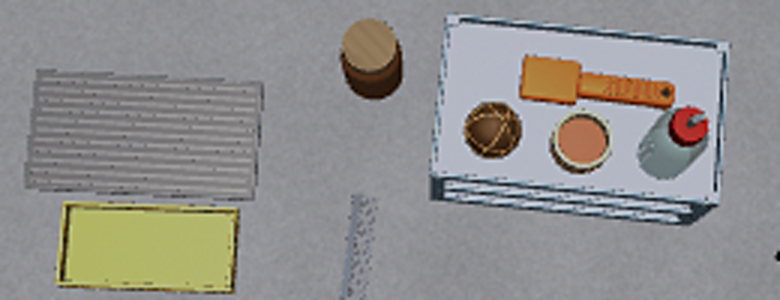

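The crop shows the tier rim corners at about (449,16),(729,42),(721,203),(433,175), the mat corners at (37,69),(263,82),(254,200),(26,187) and the tray corners at (62,201),(240,208),(236,292),(57,287). The ball is at (493,130), the dish rim at (580,142) and the cap at (690,126). I'll turn these into world positions.

```bash
python3 - <<'E'
from h import *
p=load('top0'); f=lambda a:np.array(a)/3+[105-.33,120-.33]
for n,c,z in [('tiers',[(449,16),(729,42),(721,203),(433,175)],.14),('mat',[(37,69),(263,82),(254,200),(26,187)],.004),('tray',[(62,201),(240,208),(236,292),(57,287)],.022),('brush',[(521,100),(523,54),(583,58),(674,84),(672,108),(577,104)],.152),('comb',[(355,194),(375,195)],.006)]:
    w=cast(p,f(c),z); print(n,np.round(w[:,:2]*1000).tolist(),rect(w))
for n,c,z in [('ball',(493,130),.154),('dish',(580,140),.162),('cap',(689,126),.258)]: print(n,np.round(cast(p,f(c),z)*1000))
# side view cross-check
p=load('side0')
for n,lo,hi,z,roi in [('brush',(5,150,120),(18,255,255),.152,(175,208,245,230)),('cap0',(0,120,80),(6,255,255),.258,(165,160,195,185)),('tray',(22,100,100),(35,255,255),.022,(320,190,410,225))]:
    for b in blobs(p['color'],lo,hi,15,roi)[:1]: print('side',n,b.min(0),b.max(0),rect(cast(p,b,z)))
E
```

```text
tiers [[683.0, -92.0], [664.0, -388.0], [491.0, -377.0], [512.0, -80.0]] (array([ 587.6, -234.6]), array([298. , 173.2]), np.float32(86.0))
mat [[652.0, 385.0], [645.0, 122.0], [505.0, 125.0], [512.0, 386.0]] (array([578.5, 255. ]), array([264., 140.]), np.float32(88.4))
tray [[494.0, 337.0], [492.0, 137.0], [397.0, 136.0], [397.0, 335.0]] (array([445.5, 236.9]), array([201. ,  97.2]), np.float32(90.0))
brush [[591.0, -168.0], [640.0, -170.0], [638.0, -232.0], [613.0, -327.0], [587.0, -325.0], [588.0, -226.0]] (array([ 612.1, -247.7]), array([157.9,  49.6]), np.float32(87.8))
comb [[515.0, 10.0], [514.0, -13.0]] (array([514.5,  -1.8]), array([22.9,  0. ]), np.float32(88.8))
ball [[ 557. -140.  154.]]
dish [[ 548. -228.  162.]]
cap [[ 541. -318.  258.]]
side brush [180 210] [237 223] (array([ 611.3, -244.7]), array([152.2,  49.6]), np.float32(80.8))
side tray [334 196] [399 219] (array([458.5, 238. ]), array([194.7, 111. ]), np.float32(89.7))
```

```bash
python3 -m pendant '[16,-43,7,0,0,0,1, 16,-43,7,0,0,0,1, 16,-43,7,0,0,0,1, 16,-43,7,0,0,0,1, 16,-43,7,0,0,0,1, 16,-43,7,0,0,0,1, 16,-43,7,0,0,0,1, 16,-43,7,0,0,0,1, 16,-43,7,0,0,0,1, 16,-43,7,0,0,0,1, 16,-43,7,0,0,0,1, 16,-43,7,0,0,0,1, 16,-43,7,0,0,0,1, 16,-43,7,0,0,0,1, 16,-43,7,0,0,0,1, 16,-43,7,0,0,0,1, 16,-43,7,0,0,0,1, 16,-43,7,0,0,0,1, 0,0,0,0,0,0,1, 0,0,0,0,0,0,1]'
python3 - <<'E'
from cell import r
from h import *
s=r.state(); p=r.snapshot('wrist'); T=np.eye(4); T[:3,:3]=s['orientation']; T[:3,3]=s['eef_pos']
p['world_from_camera']=T@p['tool_from_camera']; np.savez('pics/w1.npz',**p); cv2.imwrite('pics/w1.png',p['color'][:,:,::-1])
print(np.round(s['orientation'],3).tolist(),np.round(p['tool_from_camera'],3).tolist())
E
```

```text
t: 2.6
eef_pos: [0.5508, -0.2344, 0.3569]
orientation: [[-0.899, 0.439, -0.001], [0.439, 0.899, 0.001], [0.001, 0.0, -1.0]]
wrist_force: [0.8, 1.3, -0.0]
finger_gap: 0.0856
finger_force: 0.0
[[-0.899, 0.439, -0.001], [0.439, 0.899, 0.001], [0.001, 0.0, -1.0]] [[0.001, -0.959, -0.282, 0.072], [1.0, 0.001, -0.0, -0.0], [0.001, -0.282, 0.959, -0.142], [0.0, 0.0, 0.0, 1.0]]
```

View pics/w1.png

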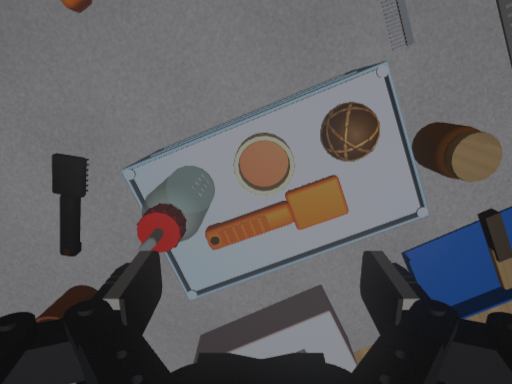

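The wrist view shows the cap at (161,231), the dish rim (264,164) and the ball (350,131). The brush runs from its handle end at (208,240) to its head end at (345,195), and the tier lip corners are (129,173),(383,72),(422,212),(192,295).

```bash
python3 - <<'E'
from h import *
p=load('w1'); im=p['color']
def rep(n,uv,z): print(n,np.round(cast(p,uv,z)[:,:2]*1000,1).tolist())
w=cast(p,[(129,173),(383,72),(422,212),(192,295)],.14); print('tiers',rect(w))
rep('dish',(264,164),.162); rep('ball',(350,131),.154)
b=blobs(im,(0,150,120),(5,255,255),60,(130,190,190,260))[0]; (c,rad)=cv2.minEnclosingCircle(b); print('cap',c,rad); rep('cap',c,.258); rep('cap lower',c,.252)
b=blobs(im,(5,170,120),(18,255,255),60,(200,170,355,255))
for x in b[:3]: print('brush',x.min(0),x.max(0),rect(cast(p,x,.150)))
rep('brush ends',[(205,229),(212,249),(317,228),(287,204),(296,229),(347,204),(337,177),(286,206)],.152)
b=blobs(im,(5,60,20),(20,255,200),60,(310,90,390,170))[0]; c,rad=cv2.minEnclosingCircle(b); print('ball',c,rad); rep('ball',c,.154)
b=blobs(im,(8,20,120),(40,130,255),60,(220,120,310,205))[0]; e=cv2.fitEllipse(b); print('dish',e); rep('dish',e[0],.162)
E
```

```text
tiers (array([ 588.4, -231.4]), array([284.5, 162.4]), np.float32(85.6))
dish [[547.8, -229.4]]
ball [[556.8, -137.6]]
cap (158.15789794921875, 231.57894897460938) 21.535675048828125
cap [[542.0, -317.7]]
cap lower [[543.4, -320.5]]
brush [206 177] [347 241] (array([ 608.8, -246.5]), array([155.8,  43.1]), np.float32(84.3))
brush [210 231] [228 248] (array([ 605.1, -314.4]), array([20. , 16.5]), np.float32(86.0))
brush ends [[586.5, -320.2], [611.1, -324.7], [639.4, -208.9], [599.8, -227.0], [630.4, -230.2], [628.1, -168.9], [595.7, -167.2], [601.4, -228.9]]
ball (350.71124267578125, 132.12539672851562) 30.306434631347656
ball [[558.1, -137.3]]
dish ((263.6609802246094, 165.38363647460938), (57.187713623046875, 59.584197998046875), 89.39319610595703)
dish [[548.9, -230.3]]
```

```bash
python3 -m pendant '[-3,-28,0,0,0,0,1, -3,-28,0,0,0,0,1, -3,-28,0,0,0,0,1, 0,0,-32,0,0,0,1, 0,0,-32,0,0,0,1, 0,0,-32,0,0,0,1, 0,0,-32,0,0,0,1, 0,0,0,0,0,0,1, 0,0,0,0,0,0,0.1, 0,0,0,0,0,0,0.1, 0,0,0,0,0,0,0.1, 0,0,0,0,0,0,0.1, 0,0,0,0,0,0,0.1]'
```

```text
t: 4.28
eef_pos: [0.5426, -0.319, 0.2309]
orientation: [[-0.899, 0.438, 0.002], [0.438, 0.899, -0.001], [-0.002, -0.0, -1.0]]
wrist_force: [0.4, 1.6, 5.9]
finger_gap: 0.0323
finger_force: 59.0
```

```bash
python3 -m pendant '[0,0,10,0,0,0,0.1, 0,0,25,0,0,0,0.1, 0,0,25,0,0,0,0.1, 0,10,10,0,0,0,0.1, 2,25,0,0,0,0,0.1, 2,40,0,0,0,0,0.1, 3,45,0,0,0,0,0.1, 3,45,0,0,0,0,0.1, 3,45,0,0,0,0,0.1, 3,45,0,0,0,0,0.1, 3,45,0,0,0,0,0.1, 3,45,0,0,0,0,0.1, 3,45,0,0,0,0,0.1, 3,45,0,0,0,0,0.1, 3,45,0,0,0,0,0.1, 3,45,0,0,0,0,0.1, 2,45,0,0,0,0,0.1, 0,40,0,0,0,0,0.1, 0,25,0,0,0,0,0.1, 0,0,0,0,0,0,0.1]'
```

```text
t: 6.78
eef_pos: [0.576, 0.319, 0.2978]
orientation: [[-0.9, 0.435, -0.002], [0.435, 0.9, -0.0], [0.002, -0.001, -1.0]]
wrist_force: [0.7, -0.8, -3.0]
finger_gap: 0.0321
finger_force: 59.7
```

```bash
python3 - <<'E'
from cell import r
from h import *
p=r.snapshot('side'); cv2.imwrite('pics/s1.png',p['color'][:,:,::-1]); print(np.round(r.state()['eef_pos'],4))
E
```

```text
[0.5764 0.3177 0.2982]
```

View pics/s1.png

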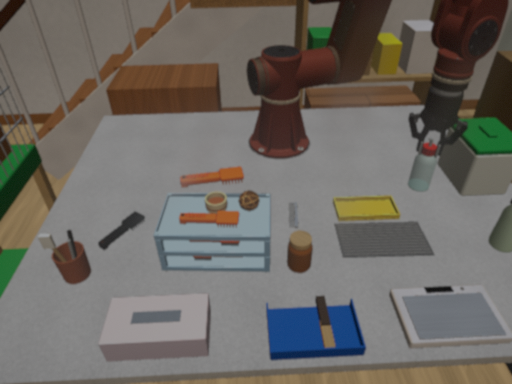

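The bottle hangs upright in the gripper at (424,165), above the left end of the mat. I'll lower it and release it.

```bash
python3 -m pendant '[1,10,-25,0,0,0,0.1, 1,12,-40,0,0,0,0.1, 0,0,-45,0,0,0,0.1, 0,0,-40,0,0,0,0.1, 0,0,-20,0,0,0,0.1, 0,0,-12,0,0,0,0.1, 0,0,-6,0,0,0,0.1, 0,0,-2,0,0,0,0.1, 0,0,0,0,0,0,0.1]'
```

```text
t: 7.95
eef_pos: [0.5805, 0.3385, 0.1103]
orientation: [[-0.899, 0.438, 0.001], [0.438, 0.899, 0.0], [-0.001, 0.001, -1.0]]
wrist_force: [0.9, -0.1, -0.3]
finger_gap: 0.0325
finger_force: 59.8
```

```bash
python3 -m pendant '[0,0,-2,0,0,0,0.1, 0,0,0,0,0,0,0.1]'
```

```text
t: 8.2
eef_pos: [0.5801, 0.3383, 0.1074]
orientation: [[-0.899, 0.438, 0.0], [0.438, 0.899, 0.0], [-0.0, 0.0, -1.0]]
wrist_force: [-0.5, -0.2, -0.8]
finger_gap: 0.032
finger_force: 59.8
```

```bash
python3 -m pendant '[0,0,-1,0,0,0,0.3, 0,0,0,0,0,0,0.7, 0,0,0,0,0,0,1, 0,0,0,0,0,0,1, 0,0,30,0,0,0,1, 0,0,50,0,0,0,1, 0,0,50,0,0,0,1, 0,-10,30,0,0,0,1, -2,-45,0,0,0,0,1, -3,-55,0,0,0,0,1, -3,-55,0,0,0,0,1, -3,-55,0,0,0,0,1, -3,-55,0,0,0,0,1, -3,-55,0,0,0,0,1, -3,-55,0,0,0,0,1, -3,-55,0,0,0,0,1, -3,-55,0,0,0,0,1, -3,-50,0,0,0,0,1, -3,-25,0,0,0,0,0.9, 0,0,0,0,0,0,0.9]'
python3 - <<'E'
from cell import r
from h import *
s=r.state(); p=r.snapshot('wrist'); T=np.eye(4); T[:3,:3]=s['orientation']; T[:3,3]=s['eef_pos']
p['world_from_camera']=T@p['tool_from_camera']; cv2.imwrite('pics/w2.png',p['color'][:,:,::-1]); np.savez('pics/w2.npz',**p)
q=r.snapshot('top'); cv2.imwrite('pics/t2.png',np.vstack([cv2.resize(q['color'][120:240,105:365],None,fx=2,fy=2),p['color'][:, :,:].repeat(1,0)[:300, :]]if 0 else [p['color'],cv2.resize(q['color'][125:225,105:361],(512,200))])[:,:,::-1])
print(s['eef_pos'])
E
```

```text
t: 10.7
eef_pos: [0.5476, -0.2334, 0.266]
orientation: [[-0.898, 0.441, -0.0], [0.441, 0.898, 0.0], [0.0, 0.0, -1.0]]
wrist_force: [0.5, 0.0, 0.1]
finger_gap: 0.0773
finger_force: 0.0
[ 0.54758533 -0.23336805  0.26599896]
```

View pics/t2.png

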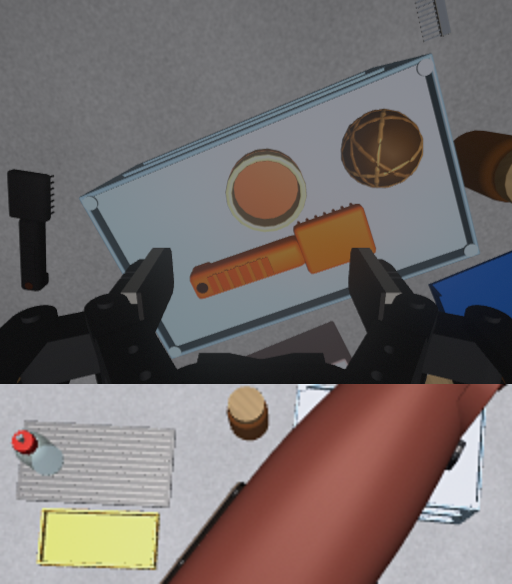

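The bottle stands upright on the mat. In the wrist view the dish rim is centred at about (266,189) and the ball at about (382,148). I'll refine both.

```bash
python3 - <<'E'
from h import *
p=load('w2'); rep=lambda n,uv,z: print(n,np.round(cast(p,uv,z)[:,:2]*1000,1).tolist())
rep('dish',(266,190),.162); rep('dish extremes',[(226,190),(307,190),(266,149),(266,231)],.162); rep('ball',(382,148),.154)
rep('brush: handle end mid, head end mid, head/handle joins',[(196,283),(368,228)],.152)
rep('fr edge head corners',[(293,222),(359,205)],.152)
E
```

```text
dish [[546.5, -228.6]]
dish extremes [[533.3, -255.7], [560.2, -200.9], [518.6, -215.1], [576.5, -243.2]]
ball [[557.5, -136.9]]
brush: handle end mid, head end mid, head/handle joins [[597.0, -319.3], [614.4, -169.4]]
fr edge head corners [[582.9, -221.9], [592.8, -168.7]]
```

```bash
python3 -m pendant '[0,4,-35,0,0,0,0.85, 0,0,-40,0,0,0,0.85, 0,0,-30,0,0,0,0.85, 0,0,-20,0,0,0,0.85, 0,0,-10,0,0,0,0.85, 0,0,-4,0,0,0,0.85, 0,0,0,0,0,0,0.85]'
```

```text
t: 11.68
eef_pos: [0.5484, -0.2279, 0.1281]
orientation: [[-0.899, 0.438, 0.001], [0.438, 0.899, -0.001], [-0.001, -0.0, -1.0]]
wrist_force: [-0.3, 1.0, -0.1]
finger_gap: 0.0727
finger_force: 0.0
```

```bash
python3 -m pendant '[0,0,0,0,0,0,0.5, 0,0,0,0,0,0,0.5, 0,0,0,0,0,0,0.5, 0,0,0,0,0,0,0.5, 0,0,10,0,0,0,0.5, 0,0,20,0,0,0,0.5]'
```

```text
t: 12.42
eef_pos: [0.5475, -0.2274, 0.1575]
orientation: [[-0.899, 0.438, -0.001], [0.438, 0.899, 0.001], [0.002, 0.0, -1.0]]
wrist_force: [-0.9, 0.5, -1.1]
finger_gap: 0.0598
finger_force: 64.7
```

```bash
python3 -m pendant '[0,0,35,0,0,0,0.5, 0,0,40,0,0,0,0.5, 0,10,15,0,0,0,0.5, 2,25,0,0,0,0,0.5, 3,40,0,0,0,0,0.5, 3,45,0,0,0,0,0.5, 3,45,0,0,0,0,0.5, 3,45,0,0,0,0,0.5, 3,45,0,0,0,0,0.5, 3,45,0,0,0,0,0.5, 3,45,0,0,0,0,0.5, 3,45,0,0,0,0,0.5, 3,40,-10,0,0,0,0.5, 2,30,-30,0,0,0,0.5, 0,10,-45,0,0,0,0.5, 0,0,-50,0,0,0,0.5, 0,0,-50,0,0,0,0.5, 0,0,-30,0,0,0,0.5, 0,0,-15,0,0,0,0.5, 0,0,0,0,0,0,0.5]'
```

```text
t: 14.92
eef_pos: [0.5782, 0.2425, 0.0167]
orientation: [[-0.899, 0.438, -0.002], [0.438, 0.899, -0.0], [0.001, -0.001, -1.0]]
wrist_force: [-0.7, 0.4, -0.9]
finger_gap: 0.0595
finger_force: 64.7
```

```bash
python3 -m pendant '[0,0,-8,0,0,0,0.5, 0,0,-4,0,0,0,0.5, 0,0,0,0,0,0,0.5, 0,0,0,0,0,0,0.7, 0,0,0,0,0,0,0.85, 0,0,0,0,0,0,0.85, 0,0,20,0,0,0,0.85, 0,0,40,0,0,0,0.85, 0,0,60,0,0,0,0.9, 0,0,60,0,0,0,0.9, -2,-30,30,0,0,0,0.9, -2,-50,30,0,0,0,0.9, -2,-50,0,0,0,0,0.9, -2,-50,0,0,0,0,0.9, -3,-50,0,0,0,0,0.9, -3,-50,0,0,0,0,0.9, -3,-50,0,0,0,0,0.9, -3,-40,0,0,0,0,0.9, -3,-10,0,0,0,0,0.9, 0,0,0,0,0,0,0.9]'
python3 - <<'E'
from cell import r
from h import *
s=r.state(); p=r.snapshot('wrist'); T=np.eye(4); T[:3,:3]=s['orientation']; T[:3,3]=s['eef_pos']
p['world_from_camera']=T@p['tool_from_camera']; np.savez('pics/w3.npz',**p)
q=r.snapshot('top'); cv2.imwrite('pics/t3.png',np.vstack([p['color'],cv2.resize(q['color'][125:225,105:361],(512,200))])[:,:,::-1])
print(s['eef_pos'])
E
```

```text
t: 17.42
eef_pos: [0.556, -0.1378, 0.2464]
orientation: [[-0.898, 0.439, 0.001], [0.439, 0.898, -0.0], [-0.001, 0.0, -1.0]]
wrist_force: [0.4, 0.4, -0.2]
finger_gap: 0.0771
finger_force: 0.0
[ 0.55596654 -0.13784227  0.24638193]
```

View pics/t3.png

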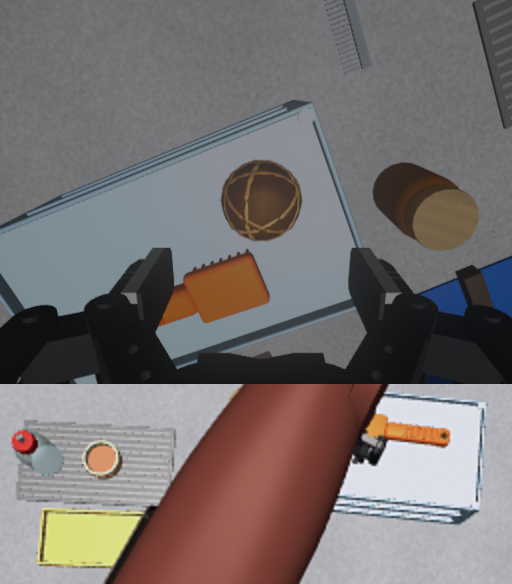

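```bash
python3 - <<'E'
from h import *
p=load('w3'); print(np.round(cast(p,[(261,200)],.154)*1000,1), 'lip end',np.round(cast(p,[(312,103),(358,245)],.140)*1000,1))
E
python3 -m pendant '[1,0,-30,0,0,0,0.8, 0,0,-30,0,0,0,0.8, 0,0,-15,0,0,0,0.8, 0,0,0,0,0,0,0.8]'
```

```text
[[ 557.2 -138.4  154. ]] lip end [[512.3 -76.3 140. ]
 [629.1 -87.2 140. ]]
t: 18.02
eef_pos: [0.5567, -0.1367, 0.1698]
orientation: [[-0.899, 0.437, -0.001], [0.437, 0.899, 0.001], [0.001, 0.0, -1.0]]
wrist_force: [0.9, -0.2, 0.7]
finger_gap: 0.0683
finger_force: 0.0
```

```bash
python3 -m pendant '[1,-1,-20,0,0,0,0.8, 0,0,-12,0,0,0,0.8, 0,0,-5,0,0,0,0.8, 0,0,0,0,0,0,0.8, 0,0,0,0,0,0,0.5, 0,0,0,0,0,0,0.5, 0,0,0,0,0,0,0.5, 0,0,0,0,0,0,0.5]'
```

```text
t: 19.02
eef_pos: [0.5586, -0.139, 0.1345]
orientation: [[-0.899, 0.438, 0.002], [0.438, 0.899, -0.001], [-0.002, 0.0, -1.0]]
wrist_force: [-1.4, -0.0, 6.4]
finger_gap: 0.0556
finger_force: 63.8
```

```bash
python3 -m pendant '[0,0,10,0,0,0,0.5, 0,0,30,0,0,0,0.5, 0,10,35,0,0,0,0.5, 2,25,5,0,0,0,0.5, 3,40,0,0,0,0,0.5, 3,45,0,0,0,0,0.5, 3,45,0,0,0,0,0.5, 3,45,0,0,0,0,0.5, 3,40,0,0,0,0,0.5, 2,30,-10,0,0,0,0.5, 0,13,-30,0,0,0,0.5, 0,0,-50,0,0,0,0.5, 0,0,-50,0,0,0,0.5, 0,0,-35,0,0,0,0.5, 0,0,-17,0,0,0,0.5, 0,0,-8,0,0,0,0.5, 0,0,-3,0,0,0,0.5, 0,0,0,0,0,0,0.5]'
```

```text
t: 21.28
eef_pos: [0.5779, 0.1543, 0.0115]
orientation: [[-0.899, 0.438, 0.002], [0.438, 0.899, 0.0], [-0.001, 0.001, -1.0]]
wrist_force: [-0.4, -0.5, 0.8]
finger_gap: 0.055
finger_force: 63.5
```

```bash
python3 -m pendant '[0,0,-1,0,0,0,0.6, 0,0,0,0,0,0,0.8, 0,0,0,0,0,0,0.85, 0,0,20,0,0,0,0.85, 0,0,50,0,0,0,0.85, 0,0,60,0,0,0,0.85, 2,-10,60,0,0,-10,0.85, 3,-40,40,0,0,-10,0.85, 3,-50,20,0,0,-10,0.85, 3,-50,0,0,0,-10,0.85, 3,-50,0,0,0,-10,0.85, 3,-50,0,0,0,-10,0.85, 3,-50,0,0,0,-10,0.85, 3,-50,0,0,0,0,0.85, 3,-40,0,0,0,0,0.85, 3,-4,0,0,0,0,0.85, 0,0,0,0,0,0,0.85]'
python3 - <<'E'
from cell import r
from h import *
s=r.state(); p=r.snapshot('wrist'); T=np.eye(4); T[:3,:3]=s['orientation']; T[:3,3]=s['eef_pos']
p['world_from_camera']=T@p['tool_from_camera']; np.savez('pics/w4.npz',**p)
q=r.snapshot('top'); cv2.imwrite('pics/t4.png',np.vstack([p['color'],cv2.resize(q['color'][125:225,105:361],(512,200))])[:,:,::-1])
E
```

```text
t: 23.4
eef_pos: [0.6061, -0.2395, 0.2602]
orientation: [[0.105, 0.994, 0.001], [0.994, -0.105, -0.0], [-0.0, 0.001, -1.0]]
wrist_force: [0.7, 0.3, 0.7]
finger_gap: 0.0725
finger_force: 0.0
```

View pics/t4.png

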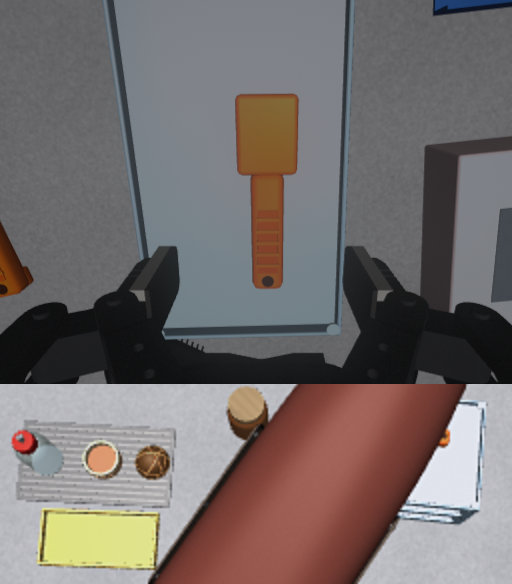

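All three are on the mat, and the brush lies aligned between the fingers, with its handle end at (267,289) and the head/handle joint at (267,174).

```bash
python3 - <<'E'
from h import *
p=load('w4'); print(np.round(cast(p,[(266,94),(267,174),(267,215),(267,289)],.152)*1000,1))
E
```

```text
[[ 617.1 -168.3  152. ]
 [ 612.  -226.1  152. ]
 [ 608.8 -258.9  152. ]
 [ 602.2 -324.6  152. ]]
```

```bash
python3 -m pendant '[4,-1,-30,0,0,0,0.7, 0,0,-40,0,0,0,0.65, 0,0,-35,0,0,0,0.65, 0,0,-15,0,0,0,0.65, 0,0,-7,0,0,0,0.65, 0,0,-2,0,0,0,0.65, 0,0,0,0,0,0,0.65, 0,0,0,0,0,0,0.1, 0,0,0,0,0,0,0.1, 0,0,0,0,0,0,0.1, 0,0,0,0,0,0,0.1, 0,0,0,0,0,0,0.1]'
```

```text
t: 25.0
eef_pos: [0.6105, -0.241, 0.1313]
orientation: [[0.105, 0.995, 0.001], [0.995, -0.105, -0.001], [-0.001, 0.001, -1.0]]
wrist_force: [-0.7, -0.0, 5.3]
finger_gap: 0.0249
finger_force: 60.2
```

```bash
python3 -m pendant '[0,0,10,0,0,0,0.1, 0,0,30,0,0,0,0.1, 0,0,40,0,0,0,0.1, -5,15,25,0,0,0,0.1, -10,30,0,0,0,1,0.1, -15,40,0,0,0,1,0.1, -15,45,0,0,0,1,0.1, -15,45,0,0,0,1,0.1, -15,45,0,0,0,1,0.1, -15,45,0,0,0,1,0.1, -15,45,0,0,0,0,0.1, -15,45,0,0,0,0,0.1, -15,45,0,0,0,0,0.1, -15,40,0,0,0,0,0.1, -10,30,0,0,0,0,0.1, -5,13,0,0,0,0,0.1, 0,0,0,0,0,0,0.1]'
python3 - <<'E'
from cell import r
from h import *
s=r.state(); p=r.snapshot('wrist'); T=np.eye(4); T[:3,:3]=s['orientation']; T[:3,3]=s['eef_pos']
p['world_from_camera']=T@p['tool_from_camera']; np.savez('pics/w5.npz',**p)
cv2.imwrite('pics/w5.png',p['color'][:,:,::-1]); print(s['eef_pos'])
E
```

```text
t: 27.12
eef_pos: [0.4449, 0.2425, 0.2355]
orientation: [[-0.001, 1.0, 0.0], [1.0, 0.001, -0.0], [-0.0, 0.0, -1.0]]
wrist_force: [0.3, 0.2, -1.3]
finger_gap: 0.0248
finger_force: 59.4
[0.44489026 0.24254386 0.23547677]
```

View pics/w5.png

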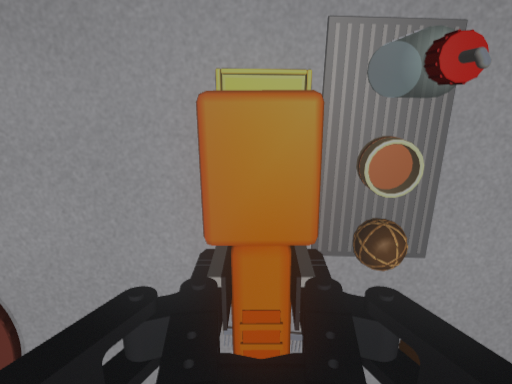

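The brush is held straight. The tray's far-end corners are at (217,69) and (312,70), and all three objects stand on the mat.

```bash
python3 - <<'E'
from h import *
p=load('w5'); print(np.round(cast(p,[(217,69),(312,70),(218,92),(311,92)],.022)*1000,1)); print('brush head end', np.round(cast(p,[(199,95),(322,95)],.2355+.021)*1000,1))
E
```

```text
[[401.2 338.1  22. ]
 [494.9 337.4  22. ]
 [401.4 316.4  22. ]
 [494.9 316.6  22. ]]
brush head end [[423.4 314.1 256.5]
 [465.5 314.1 256.5]]
```

```bash
python3 -m pendant '[2,4,-30,0,0,0,0.1, 0,0,-50,0,0,0,0.1, 0,0,-55,0,0,0,0.1, 0,0,-45,0,0,0,0.1, 0,0,-25,0,0,0,0.1, 0,0,-12,0,0,0,0.1, 0,0,-6,0,0,0,0.1, 0,0,-3,0,0,0,0.1, 0,0,0,0,0,0,0.1]'
```

```text
t: 28.3
eef_pos: [0.4476, 0.2464, 0.0101]
orientation: [[0.0, 1.0, 0.001], [1.0, -0.0, 0.0], [0.0, 0.001, -1.0]]
wrist_force: [-0.8, -0.6, -1.2]
finger_gap: 0.0248
finger_force: 59.4
```

```bash
python3 -m pendant '[0,0,-1,0,0,0,0.1, 0,0,-1,0,0,0,0.3, 0,0,0,0,0,0,0.5, 0,0,0,0,0,0,0.5, 0,0,15,0,0,0,0.5, 0,0,40,0,0,0,0.5, 0,0,55,0,0,0,0.6, 0,0,50,0,0,10,0.8, 20,-10,0,0,0,10,0.8, 30,-20,0,0,0,10,0.8, 30,-25,0,0,0,10,0.8, 30,-25,0,0,0,10,0.8, 20,-12,0,0,0,10,0.8, 0,0,0,0,0,4,0.8, 0,0,0,0,0,0,0.8]'
python3 - <<'E'
from cell import r
from h import *
s=r.state(); p=r.snapshot('wrist'); T=np.eye(4); T[:3,:3]=s['orientation']; T[:3,3]=s['eef_pos']
p['world_from_camera']=T@p['tool_from_camera']; np.savez('pics/w6.npz',**p)
q=r.snapshot('top'); a=p['color']; cv2.imwrite('pics/w6.png',np.vstack([a,cv2.resize(q['color'][125:225,105:361],(512,200))])[:,:,::-1])
for n,lo,hi,z in [('ball',(5,60,20),(20,255,200),.030)]:
  for b in blobs(a,lo,hi,400)[:4]:
    c,rad=cv2.minEnclosingCircle(b); print(c,rad,np.round(cast(p,c,z)*1000,1))
E
```

```text
t: 30.18
eef_pos: [0.5772, 0.1541, 0.1682]
orientation: [[-0.898, 0.439, 0.001], [0.439, 0.898, 0.0], [-0.0, 0.0, -1.0]]
wrist_force: [-0.3, -1.3, -0.3]
finger_gap: 0.0682
finger_force: 0.0
(261.2384948730469, 181.857421875) 34.70794677734375 [[576.9 154.7  30. ]]
(359.8537292480469, 141.37188720703125) 33.61168670654297 [[581.6 242.8  30. ]]
(240.3948974609375, 10.517516136169434) 51.68660354614258 [[452.  198.3  30. ]]
(180.5, 324.5) 30.602386474609375 [[671.   21.4  30. ]]
```

View pics/w6.png

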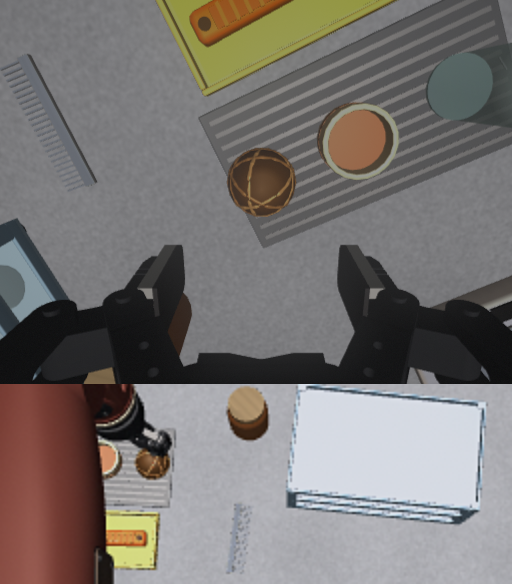

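The brush is in the tray. The ball measures (577,154.5) mm, so the gripper is centred on it.

```bash
python3 -m pendant '[0,0,-40,0,0,0,0.8, 0,0,-50,0,0,0,0.8, 0,0,-40,0,0,0,0.8, 0,0,-18,0,0,0,0.8, 0,0,-8,0,0,0,0.8, 0,0,0,0,0,0,0.8, 0,0,0,0,0,0,0.5, 0,0,0,0,0,0,0.5, 0,0,0,0,0,0,0.5, 0,0,0,0,0,0,0.5]'
```

```text
t: 31.52
eef_pos: [0.5786, 0.1543, 0.0138]
orientation: [[-0.899, 0.439, 0.003], [0.439, 0.899, 0.0], [-0.003, 0.001, -1.0]]
wrist_force: [-2.3, -0.1, 7.8]
finger_gap: 0.0551
finger_force: 63.8
```

```bash
python3 -m pendant '[0,0,15,0,0,0,0.5, 0,0,40,0,0,0,0.5, 0,0,50,0,0,0,0.5, 0,0,50,0,0,0,0.5, 0,-5,35,0,0,0,0.5, -2,-30,15,0,0,0,0.5, -3,-45,0,0,0,0,0.5, -3,-45,0,0,0,0,0.5, -3,-45,0,0,0,0,0.5, -3,-45,0,0,0,0,0.5, -3,-40,0,0,0,0,0.5, -3,-28,0,0,0,0,0.5, 0,-10,-20,0,0,0,0.5, 0,0,-30,0,0,0,0.5, 0,0,-15,0,0,0,0.5, 0,0,-6,0,0,0,0.5, 0,0,0,0,0,0,0.5]'
```

```text
t: 33.65
eef_pos: [0.5572, -0.1383, 0.1456]
orientation: [[-0.899, 0.438, 0.0], [0.438, 0.899, 0.0], [-0.0, 0.0, -1.0]]
wrist_force: [0.4, 0.2, -0.3]
finger_gap: 0.0553
finger_force: 63.6
```

```bash
python3 -m pendant '[0,0,-5,0,0,0,0.5, 0,0,-3,0,0,0,0.5, 0,0,0,0,0,0,0.5]'
```

```text
t: 34.02
eef_pos: [0.5573, -0.1388, 0.1378]
orientation: [[-0.899, 0.438, 0.001], [0.438, 0.899, -0.0], [-0.001, 0.0, -1.0]]
wrist_force: [-0.2, -0.3, 1.8]
finger_gap: 0.0547
finger_force: 63.9
```

```bash
python3 -m pendant '[0,0,0,0,0,0,0.6, 0,0,0,0,0,0,0.75, 0,0,0,0,0,0,0.8, 0,0,15,0,0,0,0.8, 0,0,45,0,0,0,0.8, 0,0,50,0,0,0,0.85, 2,35,0,0,0,0,0.85, 3,50,0,0,0,0,0.85, 3,50,0,0,0,0,0.85, 3,50,0,0,0,0,0.85, 3,50,0,0,0,0,0.85, 3,50,0,0,0,0,0.85, 3,50,-20,0,0,0,0.85, 2,35,-30,0,0,0,0.85, 0,11,-30,0,0,0,0.85, 0,0,0,0,0,0,0.85]'
python3 - <<'E'
from cell import r
from h import *
s=r.state(); p=r.snapshot('wrist'); T=np.eye(4); T[:3,:3]=s['orientation']; T[:3,3]=s['eef_pos']
p['world_from_camera']=T@p['tool_from_camera']; np.savez('pics/w7.npz',**p)
q=r.snapshot('top'); a=p['color']; cv2.imwrite('pics/w7.png',np.vstack([a,cv2.resize(q['color'][125:225,105:361],(512,200))])[:,:,::-1])
E
```

```text
t: 36.02
eef_pos: [0.5775, 0.2428, 0.1657]
orientation: [[-0.899, 0.437, -0.004], [0.437, 0.899, -0.001], [0.003, -0.002, -1.0]]
wrist_force: [0.6, -0.7, 1.2]
finger_gap: 0.0728
finger_force: 0.0
```

View pics/w7.png

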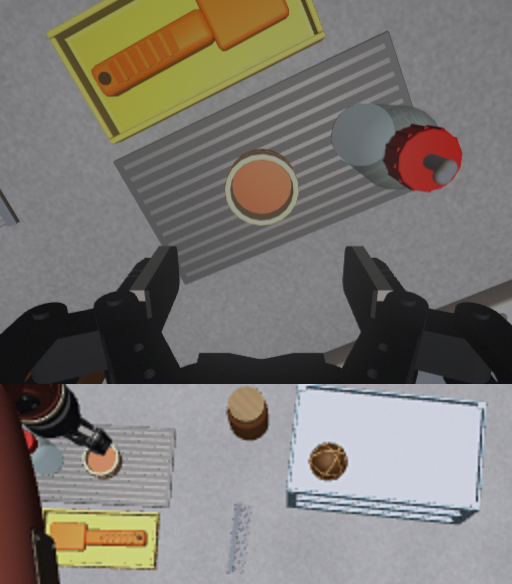

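```bash
python3 - <<'E'
from h import *
p=load('w7'); print(np.round(cast(p,[(262,189)],.038)*1000,1))
E
python3 -m pendant '[0,0,-40,0,0,0,0.85, 0,0,-50,0,0,0,0.85, 0,0,-40,0,0,0,0.85, 0,0,-20,0,0,0,0.85, 0,0,-8,0,0,0,0.85, 0,0,-3,0,0,0,0.85, 0,0,0,0,0,0,0.85, 0,0,0,0,0,0,0.5, 0,0,0,0,0,0,0.5, 0,0,0,0,0,0,0.5, 0,0,0,0,0,0,0.5]'
```

```text
[[580.  242.3  38. ]]
t: 37.5
eef_pos: [0.5802, 0.2425, 0.0081]
orientation: [[-0.899, 0.438, 0.003], [0.438, 0.899, 0.0], [-0.002, 0.001, -1.0]]
wrist_force: [-0.6, -0.4, 7.6]
finger_gap: 0.0594
finger_force: 65.7
```

```bash
python3 -m pendant '[0,0,15,0,0,0,0.5, 0,0,45,0,0,0,0.5, 0,0,60,0,0,0,0.5, 0,0,60,0,0,0,0.5, 0,-10,45,0,0,0,0.5, -2,-30,15,0,0,0,0.5, -3,-45,0,0,0,0,0.5, -3,-50,0,0,0,0,0.5, -3,-50,0,0,0,0,0.5, -3,-50,0,0,0,0,0.5, -3,-50,0,0,0,0,0.5, -3,-50,0,0,0,0,0.5, -3,-50,0,0,0,0,0.5, -3,-40,0,0,0,0,0.5, -3,-30,0,0,0,0,0.5, -2,-12,0,0,0,0,0.5, 0,-4,-30,0,0,0,0.5, 0,0,-40,0,0,0,0.5, 0,0,-20,0,0,0,0.5, 0,0,0,0,0,0,0.5]'
```

```text
t: 40.0
eef_pos: [0.5474, -0.2277, 0.1554]
orientation: [[-0.899, 0.438, -0.002], [0.438, 0.899, 0.002], [0.002, 0.001, -1.0]]
wrist_force: [0.0, -0.0, -1.2]
finger_gap: 0.0596
finger_force: 65.2
```

```bash
python3 -m pendant '[0,-1,-12,0,0,0,0.5, 0,0,-8,0,0,0,0.5, 0,0,-3,0,0,0,0.5, 0,0,0,0,0,0,0.5]'
```

```text
t: 40.5
eef_pos: [0.548, -0.2297, 0.1333]
orientation: [[-0.899, 0.438, -0.0], [0.438, 0.899, 0.0], [0.0, 0.0, -1.0]]
wrist_force: [-0.1, 0.2, -2.0]
finger_gap: 0.0594
finger_force: 65.2
```

```bash
python3 -m pendant '[0,0,-1.5,0,0,0,0.5, 0,0,0,0,0,0,0.6, 0,0,0,0,0,0,0.8, 0,0,0,0,0,0,0.85, 0,0,15,0,0,0,0.85, 0,0,50,0,0,0,0.85, 0,0,60,0,0,0,1, 2,35,0,0,0,0,1, 3,55,0,0,0,0,1, 3,55,0,0,0,0,1, 3,55,0,0,0,0,1, 3,55,0,0,0,0,1, 3,55,0,0,0,0,1, 3,55,0,0,0,0,1, 3,55,0,0,0,0,1, 3,55,0,0,0,0,1, 3,50,0,0,0,0,1, 3,33,0,0,0,0,1, 0,10,0,0,0,0,1, 0,0,0,0,0,0,1]'
python3 - <<'E'
from cell import r
from h import *
s=r.state(); p=r.snapshot('wrist'); T=np.eye(4); T[:3,:3]=s['orientation']; T[:3,3]=s['eef_pos']
p['world_from_camera']=T@p['tool_from_camera']; np.savez('pics/w8.npz',**p)
q=r.snapshot('top'); a=p['color']; cv2.imwrite('pics/w8.png',np.vstack([a,cv2.resize(q['color'][125:225,105:361],(512,200))])[:,:,::-1])
b=blobs(a,(0,150,100),(5,255,255),100)[0]; c,rad=cv2.minEnclosingCircle(b); print(c,rad,np.round(cast(p,c,.134)*1000,1))
E
```

```text
t: 43.0
eef_pos: [0.58, 0.3383, 0.2574]
orientation: [[-0.899, 0.438, 0.0], [0.438, 0.899, -0.0], [-0.0, 0.0, -1.0]]
wrist_force: [0.6, 0.2, -0.3]
finger_gap: 0.0856
finger_force: 0.0
(261.5789489746094, 185.7105255126953) 20.765657424926758 [[579.3 339.3 134. ]]
```

View pics/w8.png

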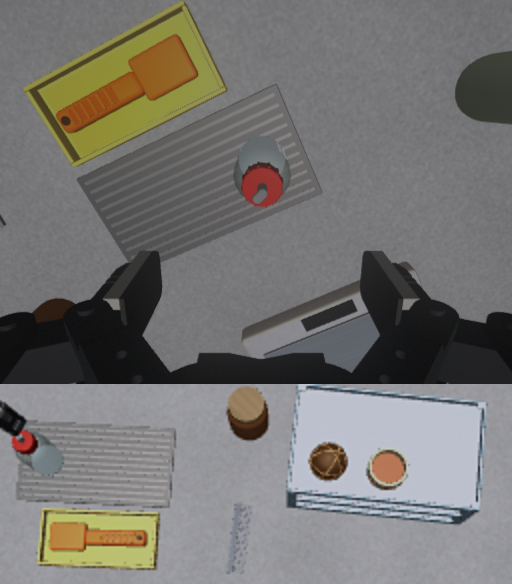

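The dish and ball are back, and the bottle cap is centred under the gripper. Next I grip the bottle at TCP z ≈ 0.106.

```bash
python3 -m pendant '[0,0,-40,0,0,0,1, 0,0,-50,0,0,0,1, 0,0,-40,0,0,0,1, 0,0,-20,0,0,0,1, 0,0,0,0,0,0,1, 0,0,0,0,0,0,0.1, 0,0,0,0,0,0,0.1, 0,0,0,0,0,0,0.1, 0,0,0,0,0,0,0.1, 0,0,0,0,0,0,0.1]'
```

```text
t: 44.35
eef_pos: [0.5808, 0.3387, 0.1083]
orientation: [[-0.899, 0.438, 0.002], [0.438, 0.899, 0.001], [-0.002, 0.002, -1.0]]
wrist_force: [-0.6, 0.5, 5.2]
finger_gap: 0.0324
finger_force: 59.5
```

```bash
python3 -m pendant '[0,0,10,0,0,0,0.1, 0,0,35,0,0,0,0.1, 0,0,50,0,0,0,0.1, 0,0,55,0,0,0,0.1, 0,0,45,0,0,0,0.1, 0,-10,15,0,0,0,0.1, -2,-25,0,0,0,0,0.1, -3,-40,0,0,0,0,0.1, -3,-45,0,0,0,0,0.1, -3,-45,0,0,0,0,0.1, -3,-45,0,0,0,0,0.1, -3,-45,0,0,0,0,0.1, -3,-45,0,0,0,0,0.1, -3,-45,0,0,0,0,0.1, -3,-45,0,0,0,0,0.1, -3,-45,0,0,0,0,0.1, -3,-45,0,0,0,0,0.1, -3,-45,0,0,0,0,0.1, -3,-40,0,0,0,0,0.1, -2,-25,0,0,0,0,0.1]'
python3 -m pendant '[-1,-15,0,0,0,0,0.1, 0,-8,-20,0,0,0,0.1, 0,0,-30,0,0,0,0.1, 0,0,-18,0,0,0,0.1, 0,0,0,0,0,0,0.1]'
```

```text
t: 46.85
eef_pos: [0.5391, -0.2534, 0.3154]
orientation: [[-0.898, 0.44, -0.002], [0.44, 0.898, 0.001], [0.002, 0.0, -1.0]]
wrist_force: [-0.4, 0.2, -1.1]
finger_gap: 0.0324
finger_force: 60.0
t: 47.48
eef_pos: [0.5429, -0.2786, 0.2609]
orientation: [[-0.899, 0.438, 0.016], [0.438, 0.899, -0.016], [-0.022, -0.007, -1.0]]
wrist_force: [-2.3, -6.8, 54.9]
finger_gap: 0.0322
finger_force: 89.3
```

I miscounted the rows: the bottle stopped at y = -279 and is pressing on the dish rim. I'll lift straight back up and look.

```bash
python3 -m pendant '[0,0,10,0,0,0,0.1, 0,0,30,0,0,0,0.1, 0,0,35,0,0,0,0.1, 0,-20,0,0,0,0,0.1, 0,-20,0,0,0,0,0.1, 0,0,0,0,0,0,0.1]'
python3 - <<'E'
from cell import r
from h import *
s=r.state(); p=r.snapshot('wrist'); T=np.eye(4); T[:3,:3]=s['orientation']; T[:3,3]=s['eef_pos']
p['world_from_camera']=T@p['tool_from_camera']; np.savez('pics/w9.npz',**p)
q=r.snapshot('side'); a=p['color']; cv2.imwrite('pics/w9.png',np.vstack([a,cv2.resize(q['color'][160:280,150:406],(450,211)) if 0 else cv2.resize(q['color'][150:260,130:386],(512,215))])[:,:,::-1])
E
```

```text
t: 48.22
eef_pos: [0.5384, -0.3162, 0.3214]
orientation: [[-0.898, 0.44, -0.003], [0.44, 0.898, 0.002], [0.003, 0.001, -1.0]]
wrist_force: [0.0, 1.1, -1.1]
finger_gap: 0.0324
finger_force: 75.7
```

View pics/w9.png

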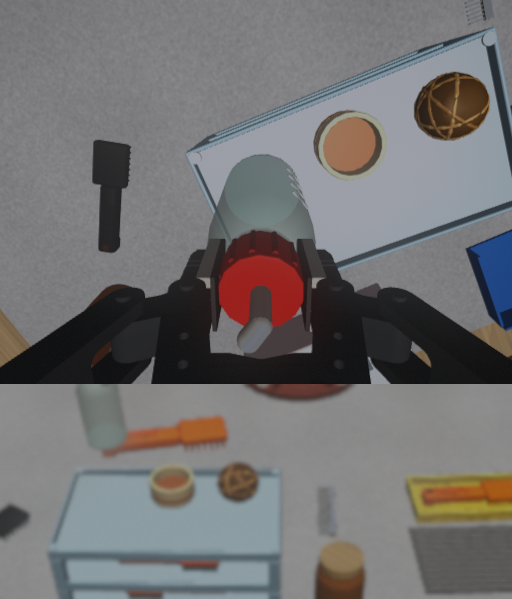

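```bash
python3 - <<'E'
from h import *
p=load('w9'); T=p['world_from_camera']; 
def proj(P): q=np.linalg.inv(T)@np.r_[P,1]; return np.round([p['fx']*q[0]/q[2]+p['cx'],p['fy']*q[1]/q[2]+p['cy'],q[2]],3)
x,y,z=.5384,-.3162,.3214
ax=np.array([-.898,.44,0]);ay=np.array([.44,.898,0])
for dz,n,R in [(-.1043,'base',.027),(-.0943,'base up 10mm',.027),(.0257,'cap top',.017)]:
    c=np.array([x,y,z+dz]); print(n,proj(c),'front',proj(c+ax*R),'back',proj(c-ax*R),'l/r',proj(c-ay*R),proj(c+ay*R))
print('dish',np.round(cast(p,[(350,145)],.162)*1000,1),'rim ext',np.round(cast(p,[(314,145),(385,145),(350,110),(350,180)],.162)*1000,1),'ball',np.round(cast(p,[(452,105)],.154)*1000,1))
cv2.imwrite('pics/w9c.png',cv2.resize(p['color'][100:384,120:400],None,fx=2,fy=2)[:,:,::-1])
E
```

```text
base [2.60846e+02 1.94108e+02 2.57000e-01] front [2.60871e+02 1.58848e+02 2.49000e-01] back [260.822 227.36    0.264] l/r [225.208 194.091   0.257] [2.96482e+02 1.94125e+02 2.57000e-01]
base up 10mm [2.60856e+02 1.97927e+02 2.47000e-01] front [2.60882e+02 1.61373e+02 2.40000e-01] back [2.60831e+02 2.32321e+02 2.55000e-01] l/r [223.832 197.91    0.247] [2.97877e+02 1.97945e+02 2.47000e-01]
cap top [2.61081e+02 2.87162e+02 1.32000e-01] front [2.61121e+02 2.47109e+02 1.27000e-01] back [2.61043e+02 3.24436e+02 1.37000e-01] l/r [2.17392e+02 2.87145e+02 1.32000e-01] [3.04765e+02 2.87178e+02 1.32000e-01]
dish [[ 546.8 -232.   162. ]] rim ext [[ 532.7 -260.7  162. ]
 [ 560.5 -204.   162. ]
 [ 518.6 -220.7  162. ]
 [ 576.6 -243.9  162. ]] ball [[ 555.5 -136.3  154. ]]
```

View pics/w9c.png

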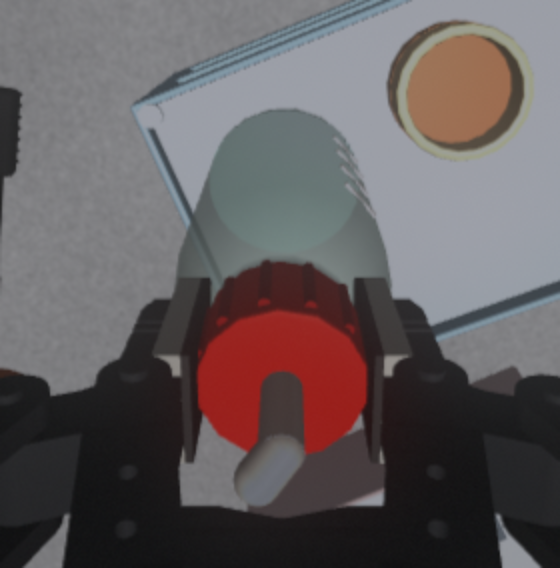

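The dish has moved only about 3 mm and is upright. The bottle is still firmly held, tilted about 2°. I'll lower it at its own spot and watch the force.

```bash
python3 -m pendant '[5,-3,-10,0,0,0,0.1, 0,0,-30,0,0,0,0.1, 0,0,-25,0,0,0,0.1, 0,0,-12,0,0,0,0.1, 0,0,-4,0,0,0,0.1, 0,0,0,0,0,0,0.1]'
```

```text
t: 49.08
eef_pos: [0.5442, -0.3178, 0.2434]
orientation: [[-0.899, 0.438, 0.001], [0.438, 0.899, -0.0], [-0.001, -0.0, -1.0]]
wrist_force: [-0.6, -0.4, -2.8]
finger_gap: 0.0322
finger_force: 75.7
```

```bash
python3 -m pendant '[0,-1,-4,0,0,0,0.1, 0,0,-3,0,0,0,0.1, 0,0,0,0,0,0,0.1]'
```

```text
t: 49.45
eef_pos: [0.544, -0.3187, 0.2357]
orientation: [[-0.899, 0.438, -0.0], [0.438, 0.899, 0.0], [0.0, 0.0, -1.0]]
wrist_force: [-0.0, -0.1, -1.0]
finger_gap: 0.0321
finger_force: 75.7
```

```bash
python3 -m pendant '[0,0,-2,0,0,0,0.1, 0,0,0,0,0,0,0.1]'; python3 -m pendant '[0,0,-1,0,0,0,0.1, 0,0,0,0,0,0,0.1]'
```

```text
t: 49.7
eef_pos: [0.544, -0.3187, 0.2337]
orientation: [[-0.899, 0.438, -0.0], [0.438, 0.899, 0.0], [0.0, 0.0, -1.0]]
wrist_force: [-0.2, 0.8, -1.7]
finger_gap: 0.0324
finger_force: 75.7
t: 49.95
eef_pos: [0.544, -0.3187, 0.2328]
orientation: [[-0.899, 0.438, 0.0], [0.438, 0.899, 0.0], [-0.0, 0.0, -1.0]]
wrist_force: [-0.8, 0.7, -1.6]
finger_gap: 0.0325
finger_force: 75.7
```

```bash
python3 -m pendant '[0,0,-1.5,0,0,0,0.1, 0,0,0,0,0,0,0.1]'; python3 -m pendant '[0,0,-1.5,0,0,0,0.1, 0,0,0,0,0,0,0.1]'
```

```text
t: 50.2
eef_pos: [0.544, -0.3187, 0.2312]
orientation: [[-0.899, 0.438, -0.0], [0.438, 0.899, 0.0], [0.0, 0.0, -1.0]]
wrist_force: [0.8, 0.3, -1.6]
finger_gap: 0.0326
finger_force: 75.7
t: 50.45
eef_pos: [0.544, -0.3187, 0.2297]
orientation: [[-0.899, 0.438, -0.0], [0.438, 0.899, 0.0], [0.0, 0.0, -1.0]]
wrist_force: [-0.1, 0.7, -1.4]
finger_gap: 0.0327
finger_force: 75.7
```

```bash
python3 -m pendant '[0,0,-1.5,0,0,0,0.1, 0,0,0,0,0,0,0.1]'; python3 -m pendant '[0,0,-1.5,0,0,0,0.1, 0,0,0,0,0,0,0.1]'
python3 - <<'E'
from cell import r
from h import *
q=r.snapshot('side'); cv2.imwrite('pics/s10.png',cv2.resize(q['color'][130:240,140:290],None,fx=4,fy=4,interpolation=cv2.INTER_CUBIC)[:,:,::-1])
E
```

```text
t: 50.7
eef_pos: [0.5442, -0.3188, 0.2291]
orientation: [[-0.899, 0.438, 0.001], [0.438, 0.899, -0.001], [-0.001, -0.0, -1.0]]
wrist_force: [-1.3, 0.7, 4.0]
finger_gap: 0.0325
finger_force: 76.8
t: 50.95
eef_pos: [0.5444, -0.3189, 0.229]
orientation: [[-0.899, 0.438, 0.002], [0.438, 0.899, -0.002], [-0.003, -0.001, -1.0]]
wrist_force: [-2.9, 1.7, 11.1]
finger_gap: 0.0322
finger_force: 78.4
```

View pics/s10.png

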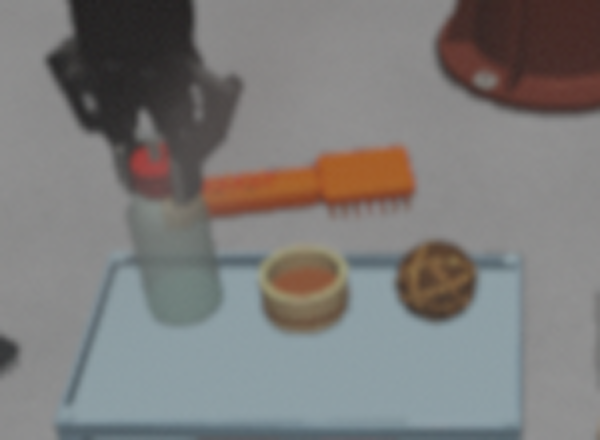

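The bottle touches down at its spot (base about (182,318) in the crop) with a lean of a few degrees. I'll ease off the load and release it.

```bash
python3 -m pendant '[0,0,1,-1,-2,0,0.1, 0,0,1,0,0,0,0.1, 0,0,0,0,0,0,0.1]'; python3 -m pendant '[0,0,0,0,0,0,0.3, 0,0,0,0,0,0,0.5, 0,0,0,0,0,0,0.8, 0,0,0,0,0,0,1, 0,0,0,0,0,0,1, 0,0,20,0,0,0,1, 0,0,50,1,2,0,1, 0,0,50,0,0,0,1, 0,20,0,0,0,0,1, 0,40,0,0,0,0,1, 0,25,0,0,0,0,1, 0,0,0,0,0,0,1]'
python3 - <<'E'
from cell import r
from h import *
s=r.state(); p=r.snapshot('wrist'); T=np.eye(4); T[:3,:3]=s['orientation']; T[:3,3]=s['eef_pos']
p['world_from_camera']=T@p['tool_from_camera']; np.savez('pics/w11.npz',**p)
q=r.snapshot('side'); cv2.imwrite('pics/w11.png',np.vstack([p['color'],cv2.resize(q['color'][150:260,130:386],(512,215))])[:,:,::-1])
E
```

```text
t: 51.38
eef_pos: [0.5439, -0.3187, 0.2285]
orientation: [[-0.898, 0.438, 0.034], [0.438, 0.899, -0.017], [-0.038, -0.0, -0.999]]
wrist_force: [0.5, -0.4, 0.0]
finger_gap: 0.0322
finger_force: 76.2
t: 52.88
eef_pos: [0.5442, -0.2322, 0.3494]
orientation: [[-0.9, 0.436, 0.001], [0.436, 0.9, -0.0], [-0.001, -0.0, -1.0]]
wrist_force: [-0.1, -1.0, 0.3]
finger_gap: 0.0855
finger_force: 0.0
```

View pics/w11.png

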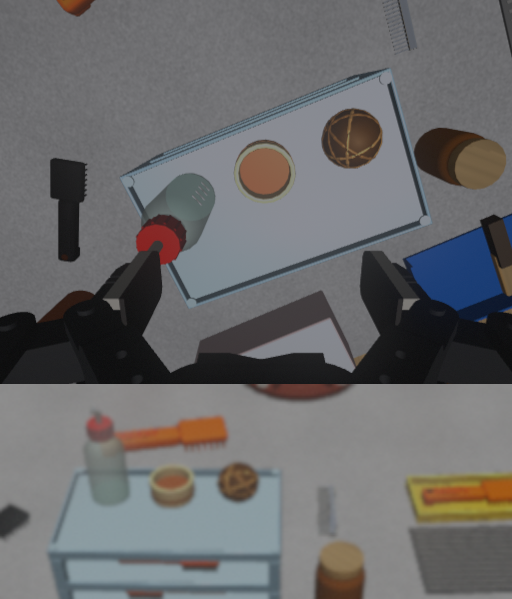

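The bottle stands upright, with dish (264,171) and ball (352,138) in the row and the brush in the tray. I'll compare this view with the first one.

```bash
python3 - <<'E'
from h import *
for n,roi,dr,br in [('w1',(130,190,190,260),(220,120,310,205),(310,90,390,170)),('w11',(130,200,195,270),(220,125,310,215),(310,98,392,178))]:
    p=load(n); im=p['color']; rep=lambda k,uv,z: print(n,k,np.round(cast(p,uv,z)[0,:2]*1000,1))
    b=blobs(im,(0,150,100),(5,255,255),60,roi)[0]; rep('cap',cv2.minEnclosingCircle(b)[0],.258)
    b=blobs(im,(5,60,20),(20,255,200),60,br)[0]; rep('ball',cv2.minEnclosingCircle(b)[0],.154)
    b=blobs(im,(8,20,100),(40,130,255),60,dr)[0]; rep('dish',cv2.fitEllipse(b)[0],.162)
E
```

```text
w1 cap [ 541.5 -316.5]
w1 ball [ 558.1 -137.3]
w1 dish [ 548.3 -230.1]
w11 cap [ 542.1 -316.6]
w11 ball [ 555.4 -137.7]
w11 dish [ 548.  -230.4]
```

All three are within 3 mm of where they started, so I'll hand the job in.

```bash
python3 -c "
from cell import r
print(r.finish_job())"
```

```text
the job is handed in; nothing more can be done
None
```

I handed the job in at about 53 s: the brush lies flat in the tray, and the bottle, dish and ball are back on the top tier within about 3 mm of where they started, though on the way back I misjudged a move and pressed the held bottle onto the dish rim (55 N at the wrist; neither fell).

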